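# Fit a linear bearing into its housing

### The job

Take the long plain bearing sleeve (the one without a flange) up and off its slanted peg on the little leaning pegboard, set it down gently, without dropping it, into the cradle of the open bearing housing, then press the hinged cover down over it until its catch holds it fully shut. Leave the other two sleeves on their pegs, and do not knock the bottle or the screwdriver about.

Things in the scene. Friction and masses are not known exactly. Their poses are not given: they have to be found in the camera images.
- sleeve: the long plain bearing sleeve: steel tube 59 mm long, 40 mm outside diameter, 25 mm bore, no flange, about 220 g, ends alike. Its x axis is the tube axis; origin on the axis at one end face, the tube fills x = 0 to 59 mm. It starts on one of three pegs with x = 0 against the board, its axis slanting up 35 degrees from level, about 7 mm below the peg's axis
- sleeve_mid (a point): the middle of the long sleeve, on its axis, 29.5 mm from either end
- rack: small leaning pegboard fixed to the bench: grey sheet 260 mm wide (its y), 5 mm thick, square to its three pegs, which stand at y = -80, 0 and 80 mm and point along (0.819, 0, 0.574) in its frame, 35 degrees above level. Origin on the bench under the root of the middle peg, z up. Top edge 33 mm above the peg roots along the slope. Which sleeve hangs on which peg varies
- peg0_root (a point): where the peg at y = -80 mm leaves the board, on the peg's axis, 100 mm above the bench. Pegs are 10 mm thick, with a 15 mm ball on the tip
- peg0_tip (a point): centre of the 15 mm ball on the tip of that peg, 78 mm from the root
- peg1_tip (a point): the same for the middle peg (y = 0)
- peg2_tip (a point): the same for the peg at y = 80 mm
- housing: white bearing housing fixed on a 30 mm aluminium profile. Origin on the bench under the cradle's middle; x along the cradle towards the cover's hinge. Base plate 136 x 60 mm, top at z = 38 mm. Two V yokes 12 mm long, at x = -22 and 22 mm, free gap 32 mm between them for fingers. Latch post 84 mm high at x = -63 mm, hinge posts 95 mm high at x = 54 mm, y = -26 and 26 mm
- seat (a point): where the middle of the seated sleeve belongs: 64 mm above the bench; the sleeve axis then lies level along the housing's x. The yokes stop 8 mm below this axis; end stops 31.5 mm either way along x (2 mm play at each end) have sloped tops 1 mm below the axis
- cover (a joint): angle of the cover in rad: 0 = shut and held by the catch, grows as it opens, at most 2.2; it starts wide open (1.75 to 2.1, leaning back beyond upright). A weak spring opens it again unless the catch (a sprung ball on the latch post) has snapped over, which takes about 7 N at the free end in the last 10 mm
- cover_hinge (a point): middle of the cover's hinge axis (along housing y), 52 mm along housing x from the seat, 24 mm above it. The cover is a white plate 98 mm long from hinge to free end, 42 mm wide, 5 mm thick, centred on the hinge axis; shut, it reaches towards the housing's -x, its top 90.5 mm above the bench (ribs 2 mm higher), 1.5 mm clear of the sleeve
- cover_edge (a point): point on the cover's outer face (the top when shut), mid-width, 90 mm from the hinge, 8 mm from the free end
- short_sleeve: bystander: plain steel sleeve only 34 mm long, same 40 mm diameter and bore, on another peg; origin at its end face against the board
- flange_sleeve: bystander: steel sleeve 59 mm long and 40 mm in diameter with a round flange, 56 mm wide and 6 mm thick, at the end against the board; on another peg; origin at that end
- screw_tray: low grey tray of screws, 90 x 90 x 30 mm, fixed to the bench in front of the pegboard; origin under its middle
- motor_top (a point): top of the stepper motor fixed on the housing's profile: a block 42 x 42 mm, top 75 mm above the bench, with a 5 mm shaft 20 mm tall upon it, its middle 84 mm along housing y from the cradle
- oil_bottle: bystander: white bottle with a black cap, 42 mm in diameter, 120 mm tall, standing on the bench; origin under its middle
- screwdriver: bystander: screwdriver 180 mm long lying on the bench, before the housing; origin at its middle, x along it
There are look-alikes about, which are no part of the job. There is more than one size of the housing; the one meant has the size given above. What is shaped like the sleeve but yellow is not meant.

How it is judged:
On the way, in this order (a step that is already met when the one before it is completed fails the run):
1. the long sleeve is held by the fingers, clear of every peg (its middle more than 80 mm from each peg tip) (contact force between the fingers and sleeve above 0.3 N and distance between sleeve_mid and peg0_tip above 0.08 m and distance between sleeve_mid and peg1_tip above 0.08 m and distance between sleeve_mid and peg2_tip above 0.08 m), for 0.1 s.
2. the long sleeve lies in the cradle with the cover still open (more than 0.8 rad) (x of sleeve_mid in the frame of seat between -0.005 and 0.005 m and y of sleeve_mid in the frame of seat between -0.004 and 0.004 m and z of sleeve_mid in the frame of seat between -0.004 and 0.004 m and angle between the x axis of sleeve and the x axis of housing, either way round below 0.08 rad and value of joint cover above 0.8 rad), for 0.2 s.
At the end, for the whole second after the job is handed in: Sleeve middle within 5 mm along, 4 mm across, 4 mm in height of the seat, axis within 0.08 rad of the cradle, at rest; cover shut on its catch (under 0.035 rad); other two sleeves within 20 mm, bottle and screwdriver within 40 mm of where they began (x of sleeve_mid in the frame of seat between -0.005 and 0.005 m and y of sleeve_mid in the frame of seat between -0.004 and 0.004 m and z of sleeve_mid in the frame of seat between -0.004 and 0.004 m and angle between the x axis of sleeve and the x axis of housing, either way round below 0.08 rad and value of joint cover below 0.035 rad and linear speed of sleeve below 0.02 m/s and distance of each of short_sleeve, flange_sleeve from where it was at the start of the episode below 0.02 m and distance of each of oil_bottle, screwdriver from where it was at the start of the episode below 0.04 m); the robot touches nothing.
It fails at once if the short sleeve is moved more than 20 mm (distance of short_sleeve from where it was at the start of the episode above 0.02 m).
It fails at once if the flanged sleeve is moved more than 20 mm (distance of flange_sleeve from where it was at the start of the episode above 0.02 m).
It fails at once if the oil bottle is moved more than 40 mm (distance of oil_bottle from where it was at the start of the episode above 0.04 m).
It fails at once if the screwdriver is moved more than 40 mm (distance of screwdriver from where it was at the start of the episode above 0.04 m).
It fails at once if the long sleeve is dropped or thrown: faster than 0.5 m/s with no finger on it (linear speed of sleeve above 0.5 m/s and contact force between the fingers and sleeve below 0.01 N).
It also fails if it takes over 58 s, if anything falls off the work surface, if the arm or the gripper's body presses on something with over 40 N, if the wrist force passes 120 N, or if a joint passes its speed limit or range.

### The arm

A 7-joint arm with a two-finger parallel gripper is mounted at the origin on the work surface. World frame = base frame: x ahead of the robot, y to its left, z up, the work surface at z = 0. Lengths are in m, angles in rad, forces in N, time in s.
With the tool pointing down it reaches from about 0.4 to 0.85 m from the base axis. Payload 10.4 kg.
Tool frame: the origin (TCP) lies midway between the tips of the shut fingers; the grasp point (between the pads) lies 19 mm behind it (r.grasp_offset is the distance from the TCP to the grasp point, in m); x points along the fingers, y is the direction in which the jaws open and shut, and the axes are right-handed (so a half turn about x gives the same grasp; the last joint's range is limited). The gripper opens to 87 mm and grips with 3 to 60 N. Pads are 19 mm wide; open, the fingers measure 117 mm over their backs; the gripper's body (75 mm by 190 mm) begins 51 mm behind the grasp point.
Start: joints at [-1.158, 0.332, -0.065, 1.46, 0.022, 1.35, -0.088], TCP at [0.264, 0.567, 0.223] pointing down, gripper open.
Joint ranges: [-2.6, 2.6], [-0.5, 2.12], [-1.47, 1.34], [0.16, 2.42], [-1.27, 4.41], [0.06, 2.06], [-2.6, 2.6]. Speed limits (rad/s): [2.22, 2.22, 2.79, 2.79, 3.14, 3.14, 3.14].

### API

Orientations are given as a unit quaternion [x, y, z, w].
In Python, from bench import r, vision, close_job gives the robot as it stands. The module is installed in compiled form; this text tells all that it offers.
- The arm moves only by the shell command python3 -m pendant 'ROWS' [OPENING] [FORCE]. ROWS is text: rows parted by semicolons, each of 6 numbers parted by spaces: the shift along the tool's x, y, z in units of 0.25 m (1.0 is 0.25 m), then the turn, a rotation vector about the tool's x, y, z in units of 1.5 rad (1.0 is 1.5 rad). A call has 1 to 8 rows; each row is the pose to reach, as a shift and turn from the pose commanded when the call began, along the tool's axes at that moment; what a row does not reach only later rows make up. A row lasts 1/10 s, in which the tool goes at most 50 mm and 8.59 degrees, less where a joint would pass 70% of its speed; a pose out of reach is approached as far as the arm can. A call with a number of a shift or a turn outside -1 to 1 is refused whole. A call with a gripper value outside its range is refused whole. OPENING is the gripper command: -1 is shut, 1 is fully open, values between are in proportion, set as the call begins (- or left out, the last holds). The fingers move at their own pace and stop on an object; FORCE is the grip in N (left out, the last holds). Time passes only in rows, so rows that repeat a pose let the fingers close. It gives the time, the measured TCP pose, the force and the opening at its end, in the units of the state.
- r.read_state(): the state, without advancing time (a new reading comes with each control period).
- vision.camera(name): name is "scene" or "top" or "wrist"; returns (picture, depth): 384x512x3 uint8, blue, green, red; 384x512 float32, m along the optical axis (not along the pixel's ray), 0 where there is no reading.
- vision.get_calibration(name): a dict with "camera_matrix" (3x3 intrinsics, pixels), "rvec" (rotation vector, rad) and "tvec" (3), from world to camera coordinates, as OpenCV has them. Camera axes: x right, y down, z forward; pixel columns grow to the right and rows downward; lengths in m; the calibration is good to about 2 mm. A picture is of the moment at which its call begins: read the wrist's pose just before it. get_calibration takes no time and is no camera call; for the wrist camera it gives the pose at the moment of the call.
- close_job(): hands the job in, once; it reports no verdict.
The state is a dict: "time": time; "joint_positions": joint angles; "joint_vel": joint speeds; "joint_torque": joint torques, N m; "ee_pos": TCP position; "eef_rot": TCP orientation; "ft_force": force on the tool from outside, world axes, zero at the start; "torque": the same for the moment, N m; "width": finger opening in m.
Only numpy, scipy, OpenCV 4.12 (cv2) and the standard library are available. Lean on these libraries where they do the work, as an engineer would, in place of code of your own. Each camera call takes 0.05 s, during which the arm holds its last target. There are 200 camera calls.

## Working session

There is one attempt and no reset: what is moved stays moved. The work goes in short steps, Python scripts to look and compute and a shell command to move; the robot and the scene stay as the last step left them, time stands still between calls to the robot, and variables do not carry over. Pictures are saved under pics/ and viewed, about 8 in all and at most 12, crops included, and the job is handed in when it is done.

```bash
mkdir -p pics
cat > h.py <<'E'
import numpy as np, cv2
from scipy.spatial.transform import Rotation as R
from bench import r, vision
def cam(n):
    c=vision.get_calibration(n); im,d=vision.camera(n)
    np.savez(f'{n}.npz',im=im,d=d,K=c['camera_matrix'],rv=c['rvec'],tv=c['tvec']); return im,d
def pts(n,uv=None):
    z=np.load(n+'.npz');K=z['K'];Rm=cv2.Rodrigues(z['rv'])[0];t=z['tv'].ravel();d=z['d']
    if uv is None:
        v,u=np.mgrid[:d.shape[0],:d.shape[1]]
    else: u,v=np.array(uv).T
    dd=d[v,u]; P=np.stack([(u-K[0,2])/K[0,0]*dd,(v-K[1,2])/K[1,1]*dd,dd],-1)
    return (P-t)@Rm
def delta(pos,rot):
    """print rows values to go to TCP pos/rot (from measured)"""
    s=r.read_state();R0=R.from_quat(s['eef_rot'])
    d=R0.inv().apply(np.array(pos)-s['ee_pos'])/.25; w=(R0.inv()*rot).as_rotvec()/1.5
    print(np.round(d,4),np.round(w,4))
def frame(x,y):
    x=np.array(x,float);x/=np.linalg.norm(x);y=np.array(y,float);y-=x*(x@y);y/=np.linalg.norm(y)
    return R.from_matrix(np.stack([x,y,np.cross(x,y)],1))
E
python3 - <<'E'
from h import *
for n in('scene','top'):
    im,d=cam(n); cv2.imwrite(f'pics/{n}0.png',cv2.resize(im,(800,600),interpolation=cv2.INTER_CUBIC))
s=r.read_state();print(s);print(R.from_quat(s['eef_rot']).as_matrix().round(3))
E
```

```text
{'time': 0.1, 'joint_positions': array([-1.15758796,  0.33280833, -0.06470167,  1.46083332,  0.0216003 ,
        1.34989514, -0.08849628]), 'joint_vel': array([ 3.38450055e-04, -2.08572837e-03, -1.08075401e-03, -2.07585954e-03,
        8.00481153e-04, -4.88059873e-05, -5.06169899e-04]), 'joint_torque': array([ 2.49469733e-03, -6.24539852e+01,  2.54715735e-02, -3.90715492e+01,
       -6.11820328e-02,  3.67525429e-02,  5.14347698e-05]), 'ee_pos': array([0.26369994, 0.56627629, 0.22184518]), 'eef_rot': array([ 0.15242188,  0.69046362, -0.15329157,  0.69031098]), 'ft_force': array([-0.28331085, -0.39141871,  1.06308142]), 'torque': array([0.02391876, 0.01202354, 0.00424991]), 'width': 0.08701284300799787}
[[-0.     0.422  0.907]
 [-0.001  0.907 -0.422]
 [-1.    -0.001  0.   ]]
```

View pics/scene0.png

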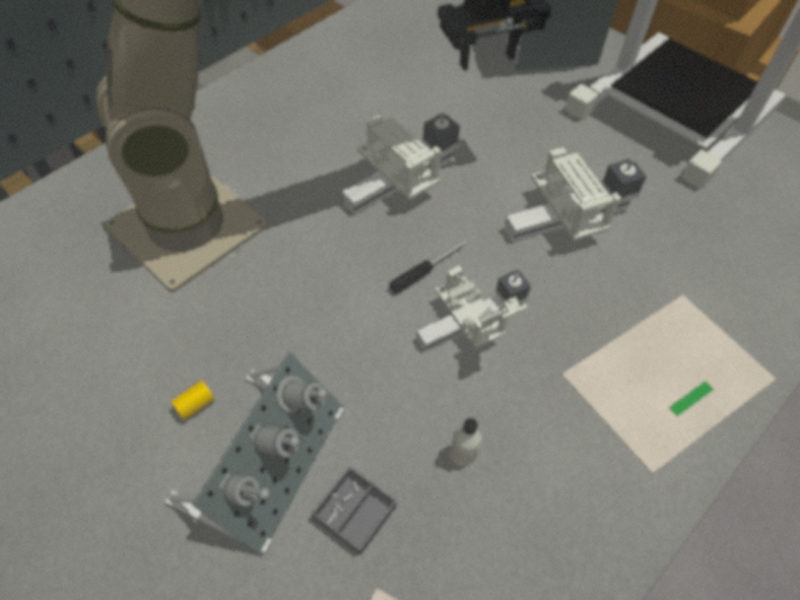

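View pics/top0.png

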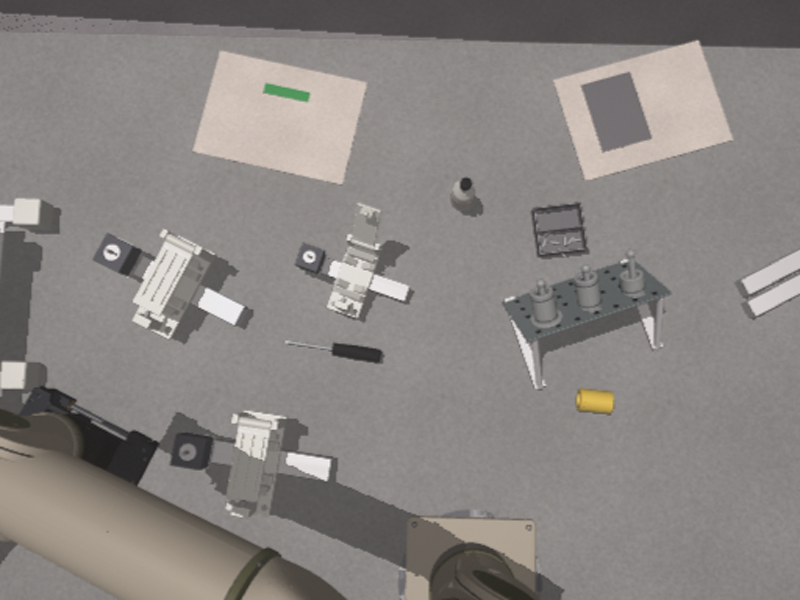

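Scene: the small open housing is at (355,270) in the top view, with two closed look-alikes at (170,280) and (255,460). Sleeve candidates in the top view are flanged (545,305), plain long (588,290), short (632,280) and a yellow decoy (595,402). The middle one is my choice; next I'll check it in a close crop and measure.

Run:
```python
from h import *
im=np.load('top.npz')['im'];P=pts('top')
def crop(c0,r0,c1,r1):
    return cv2.resize(im[r0:r1,c0:c1],(400,400),interpolation=cv2.INTER_CUBIC)
# housing crop 205..275 x, 125..215 ; rack
a=crop(190,125,270,205); b=crop(325,150,435,260)
cv2.imwrite('pics/crop.png',np.hstack([a,b]))
f=1.5625
for nm,u,v in [('bigH',135,285),('bigH end',185,340),('H seat',355,275),('Hlatch',345,312),('motor',310,257),('motor2',115,250),('bottle',465,184),('flange',545,300),('long',588,285),('short',632,278),('boardL',512,302),('boardR',662,287),('tray',558,232),('sd',355,352),('coverTop',368,210)]:
    uv=(round(u/f),round(v/f)); print(nm,P[uv[1],uv[0]].round(3))
```

```text
bigH [ 0.525  0.639 -0.002]
bigH end [ 0.421  0.537 -0.001]
H seat [0.548 0.22  0.034]
Hlatch [0.478 0.235 0.037]
motor [0.573 0.299 0.078]
motor2 [0.571 0.636 0.1  ]
bottle [0.698 0.026 0.126]
flange [ 0.498 -0.109  0.141]
long [ 0.526 -0.18   0.142]
short [ 0.541 -0.258  0.125]
boardL [ 0.508 -0.072  0.019]
boardR [ 0.528 -0.315  0.114]
tray [ 0.646 -0.159  0.003]
sd [0.408 0.216 0.023]
coverTop [0.637 0.189 0.176]
```

View pics/crop.png

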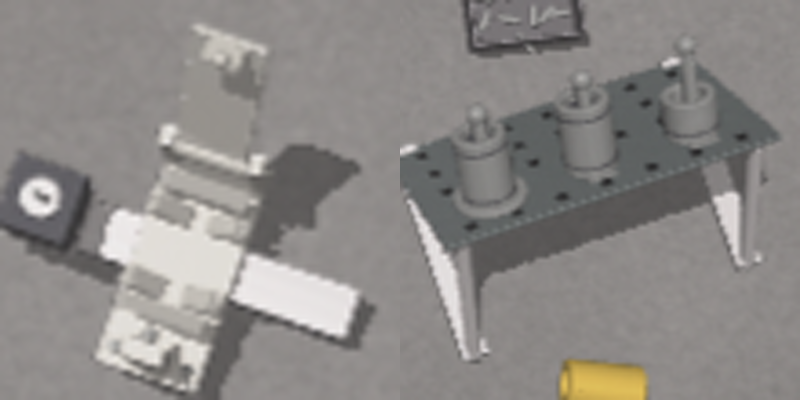

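Crop: rack sleeves from left to right are flanged, long plain (middle peg, tip at (582,80)) and short. The housing is open with its hinge at the far end and the motor at left. Now I'll compute both poses.

```bash
cat >> h.py <<'E'
def ray(n,uv,z):
    q=np.load(n+'.npz');Rm=cv2.Rodrigues(q['rv'])[0];t=q['tv'].ravel()
    o=-Rm.T@t; d=Rm.T@np.linalg.solve(q['K'],[uv[0],uv[1],1]); return o+d*(z-o[2])/d[2]
E
python3 - <<'E'
from h import *
T=[ray('top',(325+a/3.636,150+b/3.636),.1447) for a,b in((285,45),(182,80),(77,115))]
print(np.round(T,4)); y=T[2]-T[0]; print('len',np.linalg.norm(y)); psi=np.arctan2(-y[0],y[1]); print('rack yaw',psi)
# board plane
P=pts('top'); m=P[150:260,325:435].reshape(-1,3); c=np.mean(T,0)
n=np.array([.819*np.cos(psi),.819*np.sin(psi),.574]); root=c-.078*n
h=(m-root)@n; lat=(m-root)@np.array([-np.sin(psi),np.cos(psi),0]); k=(abs(h)<.006)&(abs(lat)<.125)
q=m[k]; nn=np.linalg.svd(q-q.mean(0))[2][2]; print('plane',nn*np.sign(nn[2]),k.sum(),(h[k]).mean(),'n',n,'root',root)
# sleeve points
s=m[(h>.01)&(h<.075)&(abs(lat)<.03)]; hs=(s-root)@n; s=s[(hs<.056)]
up=np.cross(n,[-np.sin(psi),np.cos(psi),0]);up*=np.sign(up[2]);
ls=(s-root)@np.array([-np.sin(psi),np.cos(psi),0]); us=(s-root)@up
f=lambda p:np.hypot(ls-p[0],us-p[1])-.02
from scipy.optimize import least_squares
print('sleeve off lat,up',least_squares(f,[0,-.007],loss='soft_l1',f_scale=.002).x,len(s))
# housing
H=[((40,195),(0,.084,.095)),((170,133),(.054,.026,.095)),((258,165),(.054,-.026,.095)),((97,357),(-.068,.030,.038)),((200,393),(-.068,-.030,.038))]
W=[ray('top',(190+a/5,125+b/5),p[2])[:2] for (a,b),p in H]; 
def g(v):
    c,s=np.cos(v[2]),np.sin(v[2]); return np.concatenate([np.array([v[0]+c*p[0]-s*p[1],v[1]+s*p[0]+c*p[1]])-w for (_,p),w in zip(H,W)])
o=least_squares(g,[.55,.22,-.28]);print(o.x,o.fun.round(4))
E
```

```text
[[ 0.5797 -0.2512  0.1447]
 [ 0.5521 -0.1767  0.1447]
 [ 0.5247 -0.1012  0.1447]]
len 0.15978304990156184
rack yaw 0.35174895057057054
plane [0.76806003 0.2784837  0.57665468] 1904 0.0019110370351656648 n [0.76885391 0.28217842 0.574     ] root [ 0.49220386 -0.19836999  0.099928  ]
sleeve off lat,up [ 0.00128499 -0.11301668] 586
[ 0.54469967  0.21739244 -0.30360178] [-0.0002  0.0015 -0.0025  0.0001 -0.0014 -0.0005  0.0015 -0.0016  0.0026
  0.0005]
```

The middle peg holds the long sleeve. Rack yaw is 0.352 and the housing is at (0.545, 0.217) with yaw -0.304, with residuals of 3 mm or less. Planning the approach.

```bash
cat >> h.py <<'E'
psi=.352; root=np.array([.4922,-.1984,.0999])
yr=np.array([-np.sin(psi),np.cos(psi),0]); n=np.array([.819*np.cos(psi),.819*np.sin(psi),.5736]); up=np.cross(n,yr)
Rg=frame(-up,yr); mid=root+.0295*n-.007*up
Hc=np.array([.5447,.2174,0]); hy=-.3036; hx=np.array([np.cos(hy),np.sin(hy),0]); hyv=np.array([-np.sin(hy),np.cos(hy),0])
Rd=frame([0,0,-1],hyv)
E
python3 - <<'E'
from h import *
print(up, mid, mid-.019*up, mid+.10*up)
delta([.40,.30,.33],frame([0,0,-1],[0,1,0]))
E
```

```text
[-0.53842974 -0.19776344  0.819     ] [ 0.51864811 -0.1886857   0.1110882 ] [ 0.52887827 -0.18492819  0.0955272 ] [ 0.46480513 -0.20846204  0.1929882 ]
[-0.4316 -0.736   0.9439] [-2.905e-01 -1.000e-04  8.000e-04]
```

```bash
python3 -m pendant '-0.43 -0.74 0.94 -0.29 0 0;-0.43 -0.74 0.94 -0.29 0 0;-0.43 -0.74 0.94 -0.29 0 0;-0.43 -0.74 0.94 -0.29 0 0;-0.43 -0.74 0.94 -0.29 0 0;-0.43 -0.74 0.94 -0.29 0 0;-0.43 -0.74 0.94 -0.29 0 0;-0.43 -0.74 0.94 -0.29 0 0' 0.4
python3 - <<'E'
from h import *
delta([.44,.08,.30],frame([0,0,-1],yr));
E
```

```text
time: 0.9
ee_pos: [0.4007, 0.297, 0.3312]
eef_rot: [0.003, 0.706, -0.002, 0.708]
ft_force: [-0.5, 0.4, -0.4]
width: 0.0613
[ 0.1243 -0.8673  0.1624] [-0.2387  0.0013 -0.0005]
```

```bash
python3 -m pendant '0.12 -0.87 0.16 -0.24 0 0;0.12 -0.87 0.16 -0.24 0 0;0.12 -0.87 0.16 -0.24 0 0;0.12 -0.87 0.16 -0.24 0 0;0.12 -0.87 0.16 -0.24 0 0;0.12 -0.87 0.16 -0.24 0 0;0.12 -0.87 0.16 -0.24 0 0'
python3 - <<'E'
from h import *
print((mid+.11*up).round(3));delta(mid+.11*up,Rg)
E
```

```text
time: 1.6
ee_pos: [0.4382, 0.0831, 0.2995]
eef_rot: [-0.126, 0.696, 0.127, 0.695]
ft_force: [0.4, 1.0, 0.2]
width: 0.0607
[ 0.459 -0.21   0.201]
[ 0.3931 -1.1292 -0.3336] [ 0.0048 -0.4079 -0.0018]
```

```bash
python3 -m pendant '0 -0.95 -0.33 0 -0.4 0;0 -0.95 -0.33 0 -0.4 0;0 -0.95 -0.33 0 -0.4 0;0 -0.95 -0.33 0 -0.4 0;0 -0.95 -0.33 0 -0.4 0;0 -0.95 -0.33 0 -0.4 0;0 -0.95 -0.33 0 -0.4 0;0 -0.95 -0.33 0 -0.4 0'
python3 - <<'E'
from h import *
delta(mid+.11*up,Rg); print(r.read_state()['joint_positions'].round(2))
E
```

```text
time: 2.4
ee_pos: [0.4454, -0.1678, 0.3]
eef_rot: [-0.084, 0.459, 0.159, 0.87]
ft_force: [0.6, 0.6, -0.5]
width: 0.0608
[ 0.3219 -0.1795 -0.2295] [ 0.0046 -0.0078 -0.0036]
[-0.16 -0.45  0.59  2.09 -0.2   1.    2.44]
```

```bash
python3 -m pendant '0.32 -0.18 -0.23 0 -0.01 0;0.32 -0.18 -0.23 0 -0.01 0;0.32 -0.18 -0.23 0 -0.01 0;0.32 -0.18 -0.23 0 -0.01 0;0.32 -0.18 -0.23 0 -0.01 0'
python3 - <<'E'
from h import *
s=r.read_state();print(s['joint_positions'].round(2))
im,d=cam('wrist'); cv2.imwrite('pics/w1.png',im)
q=np.load('wrist.npz')
rv,tv=q['rv'],q['tv']
for nm,p in dict(root=root,tip=root+.078*n,end=root+.059*n-.007*up,base=root-.007*up,mid=mid).items():
    print(nm,cv2.projectPoints(p.reshape(1,3),rv,tv,q['K'],None)[0].ravel().round(1))
delta(mid-.019*up,Rg)
E
```

```text
time: 2.9
ee_pos: [0.4597, -0.2094, 0.2026]
eef_rot: [-0.083, 0.452, 0.161, 0.874]
ft_force: [0.3, -0.7, 0.6]
width: 0.0605
[-0.48 -0.42  1.01  2.18 -0.18  0.81  2.59]
root [249.3 154.1]
tip [248.6 235.3]
end [248.8 214.1]
base [249.3 153. ]
mid [249.  184.4]
[ 0.5213 -0.0035 -0.0083] [ 0.0061  0.0036 -0.0037]
```

View pics/w1.png

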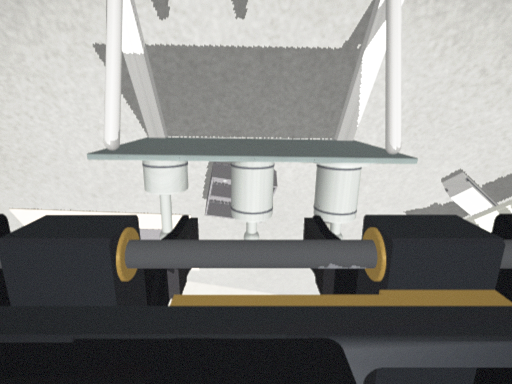

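The wrist view shows the long sleeve centred at column 252, rows 160–217, between the open fingers. The board's top edge is at row 158, and the position is within about 3 mm of my estimate. But joint 7 reads 2.59 with a limit of 2.6, so I'll flip the hand half a turn here, which gives an equivalent grasp.

```bash
python3 -m pendant '-0.2 0 0 0.1 0 0;-0.2 0 0 0.2 0 0;-0.2 0 0 0.3 0 0;-0.2 0 0 0.4 0 0;-0.2 0 0 0.5 0 0;-0.2 0 0 0.6 0 0;-0.2 0 0 0.7 0 0;-0.2 0 0 0.8 0 0'
python3 - <<'E'
from h import *
s=r.read_state();print(s['joint_positions'].round(2))
delta(mid+.11*up,frame(-up,-yr))
E
```

```text
time: 3.75
ee_pos: [0.4321, -0.2216, 0.2435]
eef_rot: [0.421, 0.464, -0.122, 0.77]
ft_force: [0.6, -0.6, 0.4]
width: 0.0611
[-0.06 -0.33  0.7   2.14 -0.37  0.95  1.57]
[ 0.2064  0.     -0.0038] [ 1.3065e+00 -4.5000e-03 -1.2000e-03]
```

```bash
python3 -m pendant '0 0 0 0.1 0 0;0 0 0 0.2 0 0;0 0 0 0.3 0 0;0 0 0 0.4 0 0;0 0 0 0.5 0 0;0 0 0 0.6 0 0;0 0 0 0.7 0 0;0 0 0 0.8 0 0'
python3 -m pendant '0.05 0 0 0.1 0 0;0.1 0 0 0.2 0 0;0.15 0 0 0.3 0 0;0.2 0 0 0.4 0 0;0.2 0 0 0.5 0 0;0.2 0 0 0.5 0 0'
python3 - <<'E'
from h import *
s=r.read_state();print(s['joint_positions'].round(2))
delta(mid+.11*up,frame(-up,-yr))
im,d=cam('wrist'); cv2.imwrite('pics/w2.png',im)
q=np.load('wrist.npz')
for nm,p in dict(root=root,tip=root+.078*n,end=root+.059*n-.007*up,base=root-.007*up).items():
    print(nm,cv2.projectPoints(p.reshape(1,3),q['rv'],q['tv'],q['K'],None)[0].ravel().round(1))
E
```

```text
time: 4.55
ee_pos: [0.4322, -0.2215, 0.2433]
eef_rot: [0.782, 0.314, -0.362, 0.398]
ft_force: [-0.2, 0.5, 0.4]
width: 0.0609
time: 5.15
ee_pos: [0.4591, -0.2113, 0.2018]
eef_rot: [0.873, 0.161, -0.452, 0.085]
ft_force: [-0.6, -0.0, -0.1]
width: 0.0611
[ 0.23 -0.16  0.44  2.16 -0.6   0.88 -0.2 ]
[ 0.0035 -0.0028 -0.0004] [ 0.0086 -0.0026  0.0034]
root [249.9 218.6]
tip [251.  134.8]
end [250.7 155.3]
base [249.9 216.1]
```

View pics/w2.png

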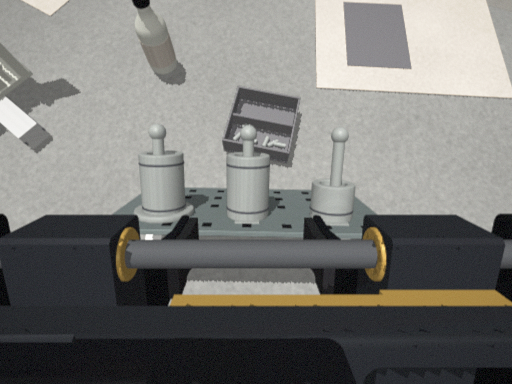

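Middle sleeve at (248,185), tip ball at (248,134) against a predicted 251. I'll shift 2.5 mm toward +y of the rack, then descend.

```bash
python3 -m pendant '0.08 -0.013 0 0.005 0 0;0.16 -0.013 0 0.005 0 0;0.24 -0.013 0 0.005 0 0;0.32 -0.013 0 0.005 0 0;0.40 -0.013 0 0.005 0 0;0.48 -0.013 0 0.005 0 0;0.52 -0.013 0 0.005 0 0;0.52 -0.013 0 0.005 0 0'
python3 - <<'E'
from h import *
s=r.read_state();print(s['joint_positions'].round(2))
delta(mid-.019*up+.0025*yr,frame(-up,-yr))
E
```

```text
time: 6.0
ee_pos: [0.5279, -0.1815, 0.0946]
eef_rot: [0.873, 0.161, -0.452, 0.084]
ft_force: [-0.4, 0.3, 0.3]
width: 0.0609
[ 0.14  0.11  0.41  2.19 -0.93  0.66  0.04]
[-0.0039  0.0041 -0.0012] [ 0.0078 -0.0022  0.0042]
```

```bash
python3 -m pendant '0 0 0 0 0 0;0 0 0 0 0 0;0 0 0 0 0 0;0 0 0 0 0 0;0 0 0 0 0 0;0 0 0 0 0 0;0 0 0 0 0 0;0 0 0 0 0 0' -1 25; python3 -m pendant '-0.007 0 0 0 0 0;-0.014 0 0 0 0 0;-0.021 0 0 0 0 0;-0.028 0 0 0 0 0;-0.028 0 0 0 0 0;-0.028 0 0 0 0 0'
```

```text
time: 6.8
ee_pos: [0.5278, -0.1829, 0.096]
eef_rot: [0.874, 0.159, -0.452, 0.083]
ft_force: [-4.3, -0.2, 6.7]
width: 0.0398
time: 7.4
ee_pos: [0.524, -0.1839, 0.1013]
eef_rot: [0.874, 0.159, -0.452, 0.083]
ft_force: [1.9, 1.6, 2.5]
width: 0.0395
```

```bash
python3 -m pendant '0 0 -0.02 0 0 0;0 0 -0.04 0 0 0;0 0 -0.06 0 0 0;0 0 -0.06 0 0 0'; python3 -m pendant '0 0 -0.04 0 0 0;0 0 -0.08 0 0 0;0 0 -0.12 0 0 0;0 0 -0.16 0 0 0;0 0 -0.16 0 0 0'
python3 -c "
from h import *
print(r.read_state()['ft_force'])
im,d=cam('wrist'); cv2.imwrite('pics/w3.png',im)"
```

```text
time: 7.8
ee_pos: [0.5358, -0.1796, 0.11]
eef_rot: [0.874, 0.159, -0.452, 0.083]
ft_force: [-0.2, 0.2, -2.4]
width: 0.0392
time: 8.3
ee_pos: [0.5669, -0.1678, 0.1336]
eef_rot: [0.874, 0.159, -0.452, 0.083]
ft_force: [0.4, -0.4, -3.1]
width: 0.0393
[ 0.35744814 -0.40843612 -3.09424311]
```

View pics/w3.png

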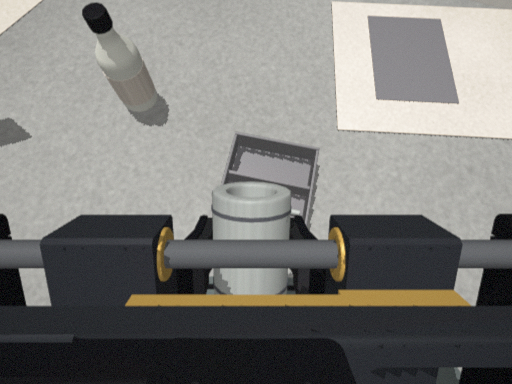

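The sleeve (top rim at (251,195)) is held square in the fingers, and the force reads only its weight, so it isn't scraping the peg. Continuing outwards along the peg.

```bash
python3 -m pendant '0 0 -0.05 0 0 0;0 0 -0.1 0 0 0;0 0 -0.15 0 0 0;0 0 -0.2 0 0 0;0 0 -0.25 0 0 0;0 0 -0.28 0 0 0;0 0 -0.28 0 0 0'
python3 - <<'E'
from h import *
s=r.read_state();print(s['joint_positions'].round(2))
T=root+.078*n+.0025*yr; g=s['ee_pos']-.019*R.from_quat(s['eef_rot']).apply([1,0,0])
print(np.linalg.norm(g-T), ((g-root)@n))
delta(np.array([.50,-.03,.36]),frame([0,0,-1],-yr))
E
```

```text
time: 9.05
ee_pos: [0.6197, -0.1478, 0.1733]
eef_rot: [0.874, 0.159, -0.452, 0.083]
ft_force: [-0.1, 0.6, -3.0]
width: 0.0394
[ 0.02  0.12  0.38  1.98 -0.73  0.71 -0.34]
0.07634034824294411 0.1543072226044181
[-0.7726 -0.6094 -0.2014] [ 0.0058 -0.4102  0.0013]
```

```bash
python3 -m pendant '-0.1 0 -0.07 0 0 0;-0.2 0 -0.14 0 0 0;-0.3 0 -0.21 0 0 0;-0.4 0 -0.28 0 0 0;-0.5 0 -0.35 0 0 0;-0.5 0 -0.35 0 -0.1 0;-0.5 0 -0.35 0 -0.2 0;-0.5 0 -0.35 0 -0.2 0'
python3 - <<'E'
from h import *
s=r.read_state();print(s['joint_positions'].round(2))
delta(np.array([.52,.03,.33]),frame([0,0,-1],-yr))
E
```

```text
time: 9.85
ee_pos: [0.6205, -0.1453, 0.3251]
eef_rot: [0.794, 0.147, -0.58, 0.107]
ft_force: [0.4, 1.4, -3.0]
width: 0.0399
[-0.05  0.13  0.35  1.54 -0.24  1.24 -0.87]
[-0.0568 -0.7985  0.1129] [ 0.0088 -0.2065  0.0013]
```

```bash
python3 -m pendant '-0.06 -0.13 0.02 0 -0.07 0;-0.06 -0.26 0.04 0 -0.14 0;-0.06 -0.4 0.06 0 -0.21 0;-0.06 -0.53 0.08 0 -0.21 0;-0.06 -0.66 0.1 0 -0.21 0;-0.06 -0.8 0.11 0 -0.21 0;-0.06 -0.8 0.11 0 -0.21 0'
python3 -m pendant '0 0 0 -0.1 0 0;0 0 0 -0.2 0 0;0 0 0 -0.3 0 0;0 0 0 -0.4 0 0;0 0 0 -0.5 0 0;0 0 0 -0.6 0 0;0 0 0 -0.7 0 0;0 0 0 -0.8 0 0'
python3 - <<'E'
from h import *
s=r.read_state();print(s['joint_positions'].round(2))
G=Hc+[0,0,.064+.10-.019]
print(G);delta(G+[0,0,.12],Rd)
E
```

```text
time: 10.55
ee_pos: [0.5175, 0.0327, 0.3306]
eef_rot: [-0.695, -0.13, 0.695, -0.128]
ft_force: [0.3, -0.2, -2.8]
width: 0.0392
time: 11.35
ee_pos: [0.519, 0.0273, 0.3305]
eef_rot: [0.501, 0.499, -0.501, 0.498]
ft_force: [-0.2, -0.5, -2.6]
width: 0.0395
[-0.29  0.06  0.16  1.56 -0.01  1.52 -0.14]
[0.5447 0.2174 0.145 ]
[ 0.2628  0.0991 -0.7608] [-8.481e-01 -7.000e-04 -2.000e-04]
```

```bash
python3 -m pendant '0 0.01 -0.09 -0.1 0 0;0 0.02 -0.19 -0.2 0 0;0 0.04 -0.28 -0.3 0 0;0 0.05 -0.38 -0.4 0 0;0 0.06 -0.47 -0.5 0 0;0 0.07 -0.57 -0.6 0 0;0 0.09 -0.66 -0.7 0 0;0.1 0.1 -0.76 -0.8 0 0'
python3 - <<'E'
from h import *
G=Hc+[0,0,.064+.12-.019]
delta(G+[0,0,.10],Rd)
E
```

```text
time: 12.15
ee_pos: [0.548, 0.218, 0.3083]
eef_rot: [0.134, 0.693, -0.131, 0.696]
ft_force: [0.2, 0.0, -2.2]
width: 0.0397
[ 0.1732 -0.0076 -0.0119] [-0.0485  0.0023 -0.0027]
```

```bash
python3 -m pendant '0.05 -0.008 -0.012 -0.05 0 0;0.1 -0.008 -0.012 -0.05 0 0;0.17 -0.008 -0.012 -0.05 0 0;0.17 -0.008 -0.012 -0.05 0 0;0.17 -0.008 -0.012 -0.05 0 0'
python3 - <<'E'
from h import *
s=r.read_state();print(s['joint_positions'].round(2))
im,d=cam('wrist'); 
q=np.load('wrist.npz')
big=cv2.resize(im,None,fx=1.5625,fy=1.5625,interpolation=cv2.INTER_CUBIC)
L=dict(latch=(-.063,0,.084),hpL=(.054,.026,.095),hpR=(.054,-.026,.095),bL=(-.068,.03,.038),bR=(-.068,-.03,.038),shaft=(0,.084,.095))
for nm,p in L.items():
    w=Hc+p[0]*hx+p[1]*hyv+[0,0,p[2]]
    u=cv2.projectPoints(w.reshape(1,3),q['rv'],q['tv'],q['K'],None)[0].ravel()
    cv2.drawMarker(big,tuple((u*1.5625).round().astype(int).tolist()),(0,0,255),0,8,1); print(nm,(u*1.5625).round(1))
cv2.imwrite('pics/w4.png',big)
E
```

```text
time: 12.65
ee_pos: [0.5431, 0.216, 0.264]
eef_rot: [0.109, 0.699, -0.109, 0.699]
ft_force: [-0.0, 0.2, -2.2]
width: 0.0395
[-0.42  0.22 -0.04  1.51  0.01  1.41  0.8 ]
latch [394.2 183.4]
hpL [429.6 343.5]
hpR [360.4 343.8]
bL [431.3 175.7]
bR [356.7 176.1]
shaft [511.  272.7]
```

View pics/w4.png

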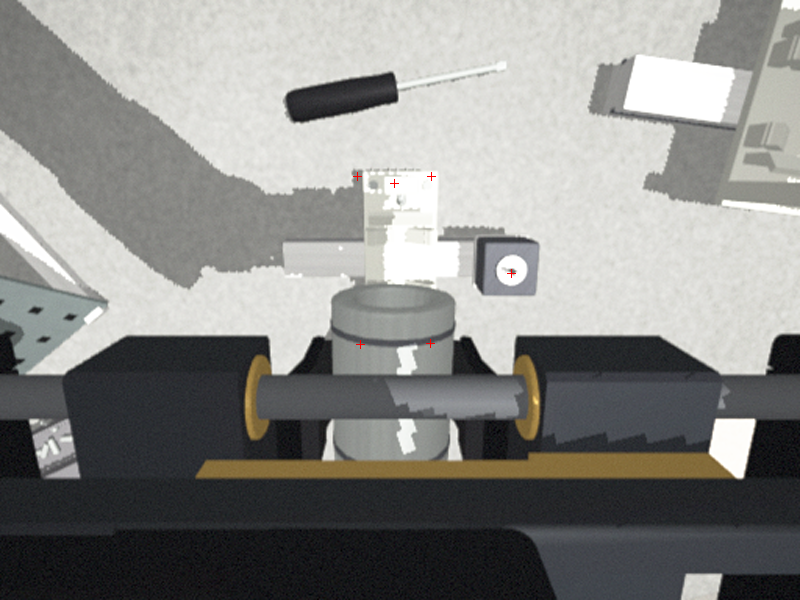

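The sleeve sits square in the fingers (centre column 393). The predicted base corners are 6 px off: seen at (363,172) and (437,172), against 357/431 at row 176. The shaft agrees, so I'll refine the housing pose with depth from the wrist and top views.

Run:
```python
from h import *
print(np.load('wrist.npz')['K'].round(1).tolist())
P=pts('wrist'); 
H=np.stack([(P-Hc)@hx,(P-Hc)@hyv,P[...,2]],-1)
def sel(x0,x1,y0,y1,z0,z1): 
    k=(H[...,0]>x0)&(H[...,0]<x1)&(H[...,1]>y0)&(H[...,1]<y1)&(H[...,2]>z0)&(H[...,2]<z1); return H[k]
q=sel(-.1,0,-.05,.05,.030,.046)   # base plate top
print(len(q),'z',np.median(q[:,2]))
for a in np.arange(-.08,-.02,.01):
    t=q[(q[:,0]>a)&(q[:,0]<a+.01)]
    if len(t)>5: print('x',a.round(3),'y range',np.percentile(t[:,1],[1,99]).round(4),len(t))
t=q[abs(q[:,1])<.03]; print('x min',np.percentile(t[:,0],[0.5,2]))
m=sel(-.04,.06,.05,.13,.065,.09); print('motor',len(m),m.min(0),m.max(0),np.median(m,0))
k=sel(-.1,0,-.05,.05,.078,.092); print('latch',len(k),k.min(0) if len(k) else 0,k.max(0) if len(k) else 0)
im=np.load('wrist.npz')['im']
cv2.imwrite('pics/w4c.png',cv2.resize(im[95:195,200:350],(800,533),interpolation=cv2.INTER_CUBIC))
```

```text
[[299.8, 0.0, 250.6], [0.0, 299.8, 189.0], [0.0, 0.0, 1.0]]
1923 z 0.03839988772086886
x -0.08 y range [-0.0253  0.0335] 102
x -0.07 y range [-0.0254  0.0338] 267
x -0.06 y range [-0.0256  0.0339] 272
x -0.05 y range [-0.0245  0.0341] 313
x -0.04 y range [-0.0249  0.0331] 38
x -0.03 y range [-0.0248  0.0331] 176
x min [-0.07242203 -0.0722355 ]
motor 1258 [-0.02047022  0.06677305  0.06514964] [0.0213988  0.10895065 0.0899362 ] [-0.00135234  0.08618366  0.07547893]
latch 284 [-0.06777897 -0.00709219  0.07827393] [-0.04773182  0.01647481  0.08633645]
```

View pics/w4c.png

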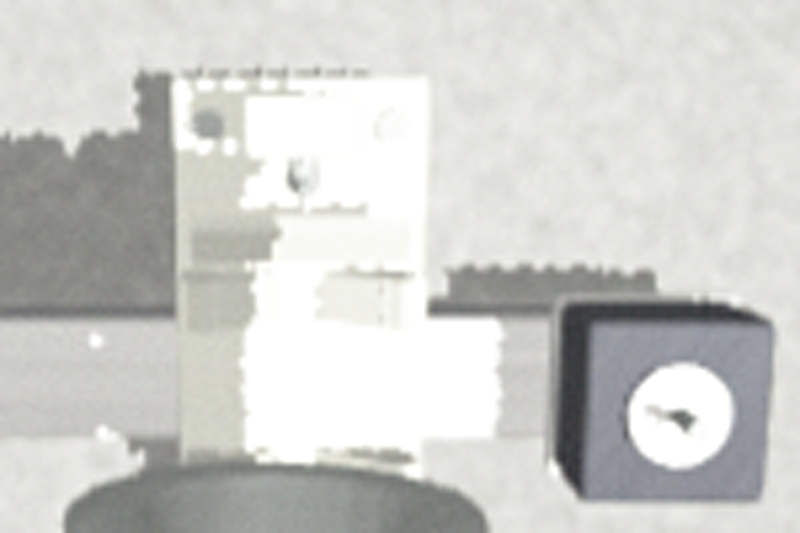

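Run:
```python
from h import *
s=r.read_state(); P=pts('wrist'); h=R.from_quat(s['eef_rot']).inv().apply((P-s['ee_pos']).reshape(-1,3)).reshape(P.shape)
sub=h[185:292,205:300]; k=(sub[...,0]>-.045)&(sub[...,0]<.0)&(abs(sub[...,1])<.022)&(abs(sub[...,2])<.045); q=sub[k]
print('sleeve: x min',np.percentile(q[:,0],1),'z range',np.percentile(q[:,2],[1,99]),len(q))
for z in (-.028,-.022,-.016):
    t=q[abs(q[:,2]-z)<.003]; print(z,len(t),np.percentile(t[:,1],[1,99]) if len(t)>5 else '')
from scipy.optimize import least_squares
t=q[(q[:,2]<-.008)&(q[:,2]>-.0285)]
for rr in (.02,):
    print('axis y,x',least_squares(lambda p:np.hypot(t[:,1]-p[0],t[:,0]-p[1])-rr,[0,-.019],loss='soft_l1',f_scale=.001).x,len(t))
P=pts('top');H=np.stack([(P-Hc)@hx,(P-Hc)@hyv,P[...,2]],-1)
m=H[(abs(H[...,0])<.05)&(H[...,1]>.05)&(H[...,1]<.12)&(abs(H[...,2]-.0755)<.004)]; print('top motor',m.min(0),m.max(0),len(m))
m=H[(H[...,0]<-.045)&(H[...,0]>-.1)&(abs(H[...,1])<.05)&(abs(H[...,2]-.038)<.006)]; print('top base',m.min(0),m.max(0),np.median(m,0),len(m))
```

```text
sleeve: x min -0.04131679182295205 z range [-0.03157416  0.01782183] 6274
-0.028 1569 [-0.01872175  0.01826249]
-0.022 1020 [-0.01947406  0.01808016]
-0.016 933 [-0.0191051   0.01797209]
axis y,x [-0.00048337 -0.01680939] 3165
top motor [-0.01954755  0.06668773  0.07163978] [0.02219372 0.10914122 0.07918529] 189
top base [-0.07146486 -0.02581854  0.03233234] [-0.04514052  0.0336445   0.0436059 ] [-0.05858364 -0.00420034  0.03844047] 135
```

Run:
```python
from h import *
P=pts('top');H=np.stack([(P-Hc)@hx,(P-Hc)@hyv-.004,P[...,2]],-1).reshape(-1,3)
near=H[(abs(H[:,0])<.12)&(abs(H[:,1])<.034)]
# profile along x
for x in np.arange(-.076,.07,.004):
    t=near[(near[:,0]>=x)&(near[:,0]<x+.004)]
    c=t[abs(t[:,1])<.014]; o=t[abs(t[:,1])>.018]
    print(round(x+.002,3),'mid z',np.round(np.percentile(c[:,2],[10,90]),3) if len(c) else '','side z',np.round(np.percentile(o[:,2],[10,90]),3) if len(o) else '',len(t))
hp=near[(near[:,2]>.088)&(near[:,2]<.1)&(near[:,0]>.03)&(near[:,0]<.08)]
for sgn in(1,-1):
    t=hp[hp[:,1]*sgn>.02]; print('post',t.min(0).round(4),t.max(0).round(4),len(t))
c=near[(near[:,2]>.11)&(near[:,0]>.03)]; print('cover far',c[:,0].max(),c[:,2].max(),len(c))
A=np.c_[c[:,0]-.052,c[:,2]-.088]; d=np.linalg.svd(A-A.mean(0))[2][0]; d*=np.sign(d[1]); print('theta',np.arctan2(d[1],-d[0]), np.median(np.arctan2(A[:,1],-A[:,0])))
```

```text
-0.074 mid z [-0.003  0.002] side z [-0.004  0.004] 32
-0.07 mid z [-0.003  0.041] side z [-0.005  0.04 ] 47
-0.066 mid z [0.037 0.087] side z [-0.     0.041] 44
-0.062 mid z [0.049 0.086] side z [-0.     0.043] 35
-0.058 mid z [0.068 0.086] side z [0.003 0.042] 30
-0.054 mid z [0.037 0.085] side z [0.003 0.042] 26
-0.05 mid z [0.036 0.079] side z [0.    0.041] 33
-0.046 mid z [0.038 0.047] side z [-0.001  0.04 ] 29
-0.042 mid z [0.036 0.059] side z [0.002 0.048] 40
-0.038 mid z [0.035 0.068] side z [0.001 0.065] 37
-0.034 mid z [0.058 0.064] side z [0.001 0.059] 33
-0.03 mid z [0.054 0.06 ] side z [-0.     0.057] 23
-0.026 mid z [0.034 0.048] side z [-0.     0.059] 37
-0.022 mid z [0.038 0.049] side z [-0.     0.057] 37
-0.018 mid z [0.037 0.049] side z [0.003 0.06 ] 34
-0.014 mid z [0.036 0.045] side z [0.001 0.058] 25
-0.01 mid z [0.035 0.041] side z [0.032 0.04 ] 31
-0.006 mid z [0.035 0.041] side z [0.029 0.041] 32
-0.002 mid z [0.037 0.04 ] side z [0.03  0.041] 31
0.002 mid z [0.035 0.041] side z [0.031 0.04 ] 34
0.006 mid z [0.036 0.042] side z [0.027 0.04 ] 34
0.01 mid z [0.0
[... 299 characters left out ...]
.038 0.061] side z [0.004 0.06 ] 52
0.038 mid z [0.058 0.065] side z [0.002 0.061] 34
0.042 mid z [0.059 0.067] side z [-0.     0.065] 33
0.046 mid z [0.073 0.094] side z [-0.     0.047] 14
0.05 mid z [0.038 0.095] side z [0.036 0.095] 82
0.054 mid z [0.038 0.099] side z [0.003 0.096] 53
0.058 mid z [0.096 0.107] side z [0.032 0.1  ] 46
0.062 mid z [0.104 0.113] side z [0.    0.108] 35
0.066 mid z [0.111 0.122] side z [-0.001  0.12 ] 33
0.07 mid z [0.118 0.127] side z [-0.    0.13] 33
post [0.0481 0.0201 0.0881] [0.0601 0.0303 0.098 ] 16
post [ 0.0493 -0.0303  0.091 ] [ 0.0607 -0.0207  0.0989] 17
cover far 0.10227581918425095 0.18971855576062266 303
theta 1.9923251517611982 2.044383351589135
```

Both cameras' depth agrees: housing is shifted +4 mm in y and +1.3 mm in x, yaw is good, cover at about 2.0 rad. Updating and descending.

```bash
cat >> h.py <<'E'
Hc=Hc+.0013*hx+.004*hyv
E
python3 - <<'E'
from h import *
delta(Hc+.0015*hx+[0,0,.085],Rd); print(Hc)
E
```

```text
[0.7186 0.0211 0.0144] [-0.0033  0.0007 -0.0003]
[0.54713638 0.22082842 0.        ]
```

```bash
python3 -m pendant '0.1 0.021 0.014 0 0 0;0.2 0.021 0.014 0 0 0;0.3 0.021 0.014 0 0 0;0.4 0.021 0.014 0 0 0;0.5 0.021 0.014 0 0 0;0.6 0.021 0.014 0 0 0;0.68 0.021 0.014 -0.003 0 0;0.72 0.021 0.014 -0.003 0 0'
python3 -m pendant '0 0 0 0 0 0;0 0 0 0 0 0'
python3 - <<'E'
from h import *
delta(Hc+.0015*hx+[0,0,.055],Rd)
im,d=cam('wrist'); P=pts('wrist')
H=np.stack([(P-Hc)@hx,(P-Hc)@hyv,P[...,2]],-1).reshape(-1,3)
q=H[(H[:,0]>-.09)&(H[:,0]<-.04)&(abs(H[:,1])<.05)&(abs(H[:,2]-.038)<.006)]; print('base',q[:,0].min(),np.percentile(q[:,1],[1,99]))
q=H[(abs(H[:,0])<.045)&(abs(H[:,1])<.022)&(H[:,2]>.09)&(H[:,2]<.13)]; print('sleeve',np.percentile(q[:,0],[.5,1,3]),np.percentile(q[:,2],98),len(q))
q=H[(H[:,0]<-.03)&(H[:,0]>-.055)&(abs(H[:,1])<.03)&(H[:,2]>.05)&(H[:,2]<.075)]; print('stop',np.percentile(q[:,0],[2,98]) if len(q) else 0,len(q))
E
```

```text
time: 13.5
ee_pos: [0.5478, 0.2205, 0.0829]
eef_rot: [0.106, 0.699, -0.107, 0.699]
ft_force: [0.0, 0.6, -2.6]
width: 0.0395
time: 13.7
ee_pos: [0.5487, 0.2211, 0.0851]
eef_rot: [0.107, 0.698, -0.106, 0.7]
ft_force: [1.1, 0.4, -0.8]
width: 0.0393
[ 0.1205 -0.003   0.0002] [ 0.0007  0.0011 -0.0005]
base -0.07316159682382022 [-0.0289375   0.02996415]
sleeve [-0.03021557 -0.03011977 -0.02993935] 0.12341403525693308 6434
stop [-0.0427665  -0.03220839] 1275
```

```bash
python3 -m pendant '0.03 -0.001 0.002 0 0 0;0.06 -0.001 0.002 0 0 0;0.09 -0.001 0.002 0 0 0;0.11 -0.001 0.002 0 0 0;0.13 -0.001 0.002 0 0 0;0.14 -0.001 0.002 0 0 0;0.14 -0.001 0.002 0 0 0'; python3 -m pendant '0.004 0 0 0 0 0;0.008 0 0 0 0 0;0.008 0 0 0 0 0'
```

```text
time: 14.45
ee_pos: [0.5482, 0.2205, 0.0485]
eef_rot: [0.106, 0.699, -0.107, 0.699]
ft_force: [0.0, 0.5, -2.1]
width: 0.0398
time: 14.75
ee_pos: [0.5488, 0.221, 0.0474]
eef_rot: [0.107, 0.699, -0.106, 0.7]
ft_force: [0.4, 1.7, -0.1]
width: 0.0396
```

```bash
python3 -m pendant '0.004 0 0 0 0 0;0.008 0 0 0 0 0;0.008 0 0 0 0 0;0.008 0 0 0 0 0'; python3 -m pendant '0.004 0 0 0 0 0;0.008 0 0 0 0 0;0.008 0 0 0 0 0;0.008 0 0 0 0 0'
```

```text
time: 15.15
ee_pos: [0.5491, 0.2212, 0.0468]
eef_rot: [0.107, 0.698, -0.106, 0.7]
ft_force: [-4.2, -0.5, 14.6]
width: 0.04
time: 15.55
ee_pos: [0.5494, 0.2211, 0.0463]
eef_rot: [0.107, 0.698, -0.106, 0.7]
ft_force: [-9.2, -3.2, 28.5]
width: 0.0396
```

```bash
python3 -m pendant '-0.012 0 0 0 0 0;-0.012 0 -0.004 0 0 0;-0.012 0 -0.006 0 0 0;-0.012 0 -0.006 0 0 0'
python3 - <<'E'
from h import *
im,d=cam('wrist'); P=pts('wrist')
H=np.stack([(P-Hc)@hx,(P-Hc)@hyv,P[...,2]],-1).reshape(-1,3)
q=H[(abs(H[:,0])<.045)&(abs(H[:,1])<.022)&(H[:,2]>.07)&(H[:,2]<.1)]; print('sleeve',np.percentile(q[:,0],[.5,1,3]),np.percentile(q[:,2],98),len(q))
for x in(-.028,-.02,-.012,-.004):
    t=q[abs(q[:,0]-x)<.003]; print(x,np.percentile(t[:,2],95) if len(t) else 0)
q=H[(H[:,0]<-.025)&(H[:,0]>-.055)&(abs(H[:,1])<.03)&(H[:,2]>.05)&(H[:,2]<.07)]; print('stop',np.percentile(q[:,0],[2,98]),len(q))
cv2.imwrite('pics/w5.png',cv2.resize(im[130:310,150:390],(800,600),interpolation=cv2.INTER_CUBIC))
E
```

```text
time: 15.95
ee_pos: [0.5483, 0.2213, 0.0467]
eef_rot: [0.107, 0.698, -0.106, 0.7]
ft_force: [4.2, 1.5, 5.7]
width: 0.0397
sleeve [-0.0306751  -0.03058732 -0.03038986] 0.09651666330076179 5910
-0.028 0.0844848645016726
-0.02 0.08502331066213738
-0.012 0.08453611556630973
-0.004 0.09730267951678111
stop [-0.04278646 -0.0254924 ] 2962
```

View pics/w5.png

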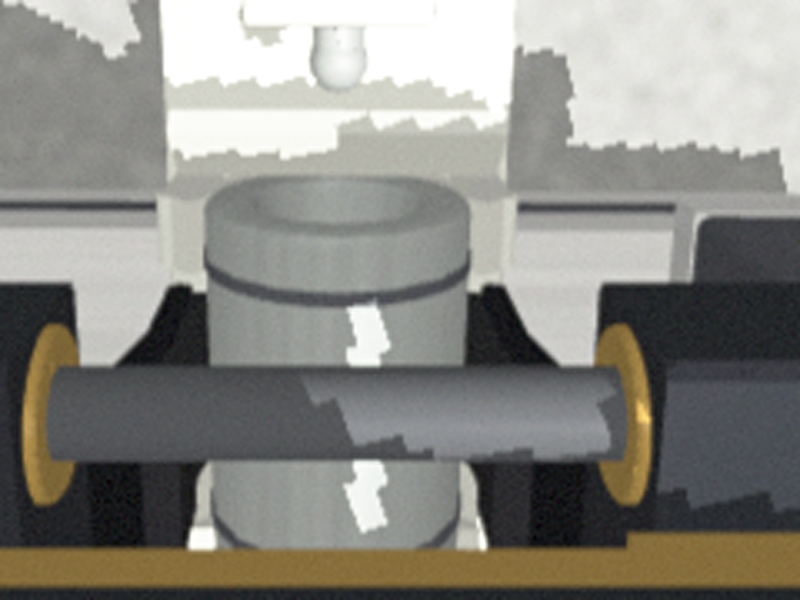

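The picture shows the sleeve (rim at (338,205)) level in the yokes and inside the end stop, with its top at 85 mm, so it is seated within 1 mm. Releasing.

```bash
python3 -m pendant '0 0 0 0 0 0;0 0 0 0 0 0;0 0 0 0 0 0;0 0 0 0 0 0' 0.3; python3 -m pendant '-0.05 0 0 0 0 0;-0.1 0 0 0 0 0;-0.2 0 0 0 0 0;-0.3 0 0 0 0 0;-0.4 0 0 0 0 0;-0.5 0 0 0 0 0;-0.6 0 0 0 0 0;-0.7 0 0 0 0 0'
python3 - <<'E'
from h import *
im,d=cam('wrist'); P=pts('wrist')
H=np.stack([(P-Hc)@hx,(P-Hc)@hyv,P[...,2]],-1).reshape(-1,3)
q=H[(abs(H[:,0])<.045)&(abs(H[:,1])<.022)&(H[:,2]>.066)&(H[:,2]<.09)]
from scipy.optimize import least_squares
print('sleeve x',np.percentile(q[:,0],[.5,99.5]),len(q))
for a in(-.02,0,.02):
    t=q[abs(q[:,0]-a)<.006]
    if len(t)>30: print(a,least_squares(lambda p:np.hypot(t[:,1]-p[0],t[:,2]-p[1])-.02,[0,.064],loss='soft_l1',f_scale=.001).x)
P=pts('wrist');
print(r.read_state()['joint_positions'].round(2))
delta(Hc+.13*hx+[0,0,.25],Rd)
E
```

```text
time: 16.4
ee_pos: [0.5464, 0.2206, 0.0453]
eef_rot: [0.106, 0.699, -0.107, 0.699]
ft_force: [0.5, -0.2, -1.1]
width: 0.0554
time: 17.2
ee_pos: [0.5468, 0.221, 0.2234]
eef_rot: [0.107, 0.698, -0.106, 0.7]
ft_force: [-0.5, 0.1, -0.8]
width: 0.0568
sleeve x [-0.03082966  0.0274086 ] 2004
-0.02 [0.00035305 0.06437822]
0 [0.00030362 0.06434307]
0.02 [0.000217   0.06443256]
[-0.42  0.25 -0.05  1.55  0.01  1.33  0.8 ]
[-0.0852 -0.0052  0.5169] [ 0.001   0.0038 -0.0031]
```

The sleeve is released and lies at (-1.5, 0.3, +0.4) mm from the seat, level. Next I'll shut the fingers and go behind the cover.

```bash
python3 -m pendant '-0.1 0 0 0 0 0;-0.16 0 0.1 0 0 0;-0.16 0 0.2 0 0 0;-0.16 0 0.3 0 0 0;-0.16 0 0.4 0 0 0;-0.16 0 0.5 0 0 0;-0.16 0 0.56 0 0 0;-0.16 0 0.56 0 0 0' -1 10
python3 -m pendant '0.08 0 0 0 0 0;0.16 0 0 0 0 0;0.24 0 0 0 0 0;0.32 0 0 0 0 0;0.4 0 0 0 0 0;0.42 0 0 0 0 0;0.42 0 0 0 0 0'
python3 - <<'E'
from h import *
p=r.read_state()['ee_pos']-Hc; print('H frame',p@hx,p@hyv,p[2]); print(r.read_state()['joint_positions'].round(2))
E
```

```text
time: 18.05
ee_pos: [0.6817, 0.1778, 0.261]
eef_rot: [0.107, 0.699, -0.108, 0.699]
ft_force: [-0.4, 0.3, -0.5]
width: 0.0032
time: 18.75
ee_pos: [0.6798, 0.1797, 0.1561]
eef_rot: [0.106, 0.699, -0.106, 0.699]
ft_force: [0.3, 0.1, 0.6]
width: 0.0004
H frame 0.13886763128982366 0.0004283544862619615 0.15607626070758326
[-0.33  0.54  0.    1.31 -0.    1.29  0.95]
```

```bash
python3 -m pendant '0 0 -0.08 0 0 0;-0.016 0 -0.152 0 0 0;-0.044 0 -0.236 0 0 0;-0.06 0 -0.302 0 0 0;-0.056 0 -0.364 0 0 0;-0.04 0 -0.424 0 0 0;-0.02 0 -0.468 0 0 0;0.004 0 -0.512 0 0 0'
python3 - <<'E'
from h import *
p=r.read_state()['ee_pos']-Hc; print('H frame',p@hx,p@hyv,p[2])
im,d=cam('scene'); cv2.imwrite('pics/s2.png',cv2.resize(im[130:260,230:400],(800,612),interpolation=cv2.INTER_CUBIC)[:600])
E
```

```text
time: 19.55
ee_pos: [0.5584, 0.218, 0.1562]
eef_rot: [0.107, 0.698, -0.106, 0.7]
ft_force: [0.3, -0.4, -0.8]
width: 0.0002
H frame 0.01156669428582386 0.0006111340098441874 0.15616659674478015
```

View pics/s2.png

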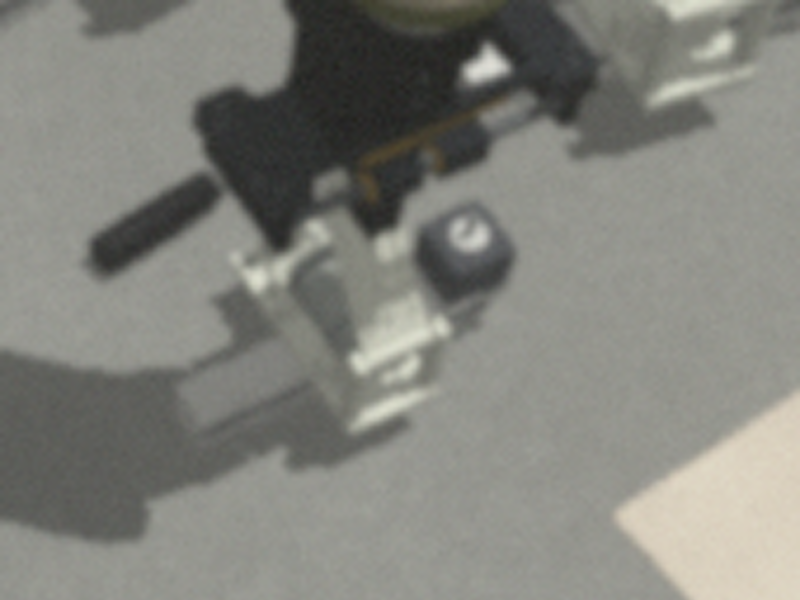

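The plate at (380,270) is half shut under the fingertips, with the sleeve beneath it. Continuing the arc.

```bash
python3 -m pendant '0.036 0 -0.035 0 0 0;0.072 0 -0.07 0 0 0;0.12 0 -0.102 0 0 0;0.164 0 -0.126 0 0 0;0.2 0 -0.146 0 0 0;0.228 0 -0.158 0 0 0;0.24 0 -0.166 0 0 0;0.24 0 -0.166 0 0 0'
python3 -m pendant '0.008 0 0 0 0 0;0.016 0 0 0 0 0;0.024 0 0 0 0 0;0.024 0 0 0 0 0'
```

```text
time: 20.4
ee_pos: [0.518, 0.2297, 0.094]
eef_rot: [0.106, 0.699, -0.107, 0.699]
ft_force: [0.0, -0.2, -0.7]
width: 0.0002
time: 20.8
ee_pos: [0.5189, 0.23, 0.0903]
eef_rot: [0.106, 0.699, -0.106, 0.699]
ft_force: [-5.2, -2.2, 14.8]
width: 0.0006
```

```bash
python3 -m pendant '0.004 0 0 0 0 0;0.008 0 0 0 0 0;0.008 0 0 0 0 0'
python3 -m pendant '-0.05 0 0 0 0 0;-0.1 0 0 0 0 0;-0.2 0 0 0 0 0;-0.3 0 0 0 0 0;-0.4 0 0 0 0 0;-0.5 0 0 0 0 0;-0.5 0 -0.15 0 0 0;-0.5 0 -0.3 0 0 0'
python3 - <<'E'
from h import *
im,d=cam('wrist'); cv2.imwrite('pics/w6.png',im); P=pts('wrist')
H=np.stack([(P-Hc)@hx,(P-Hc)@hyv,P[...,2]],-1).reshape(-1,3)
q=H[(H[:,0]>-.046)&(H[:,0]<.06)&(abs(H[:,1])<.018)&(H[:,2]>.075)]
for a in(-.044,-.035,-.02,0,.02,.035):
    t=q[abs(q[:,0]-a)<.004]; print(a,len(t),np.median(t[:,2]) if len(t) else '',t[:,2].max() if len(t) else '')
E
```

```text
time: 21.1
ee_pos: [0.519, 0.2301, 0.0896]
eef_rot: [0.107, 0.699, -0.106, 0.699]
ft_force: [-11.0, -4.4, 26.5]
width: 0.0006
time: 21.9
ee_pos: [0.4469, 0.2522, 0.2126]
eef_rot: [0.107, 0.698, -0.107, 0.699]
ft_force: [0.3, 1.5, -0.2]
width: 0.0005
-0.044 0  
-0.035 0  
-0.02 0  
0 14 0.09312683206351655 0.09450068206934173
0.02 0  
0.035 0
```

View pics/w6.png

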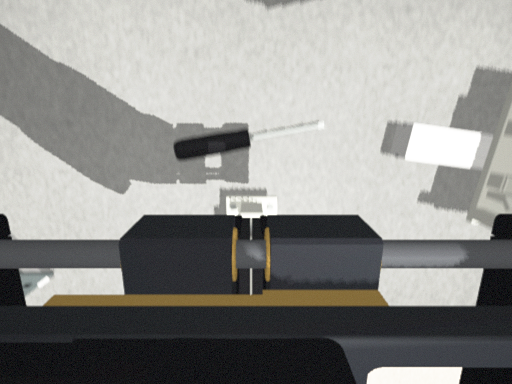

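The hand hides the cover in this view (only the latch post end shows, at (250,205)). I'll move the hand to the far side and raise it to check.

```bash
python3 -m pendant '-0.2 0 0.1 0 0 0;-0.3 0 0.25 0 0 0;-0.3 0 0.4 0 0 0;-0.3 0 0.55 0 0 0;-0.3 0 0.7 0 0 0;-0.3 0 0.8 0 0 0;-0.3 0 0.9 0 0 0;-0.3 0 0.9 0 0 0'
python3 - <<'E'
from h import *
im,d=cam('wrist'); cv2.imwrite('pics/w7.png',im); P=pts('wrist')
H=np.stack([(P-Hc)@hx,(P-Hc)@hyv,P[...,2]],-1).reshape(-1,3)
q=H[(H[:,0]>-.05)&(H[:,0]<.06)&(abs(H[:,1])<.018)&(H[:,2]>.06)&(H[:,2]<.16)]
for a in(-.044,-.035,-.02,0,.02,.035):
    t=q[abs(q[:,0]-a)<.004]; print(a,len(t),np.percentile(t[:,2],[10,50,90]).round(4) if len(t) else '')
E
```

```text
time: 22.75
ee_pos: [0.6639, 0.1829, 0.2855]
eef_rot: [0.107, 0.699, -0.108, 0.699]
ft_force: [-0.4, -0.4, -1.3]
width: 0.0004
-0.044 239 [0.0901 0.0912 0.0923]
-0.035 273 [0.0904 0.0915 0.0928]
-0.02 265 [0.0905 0.0916 0.0935]
0 255 [0.0902 0.0916 0.0932]
0.02 242 [0.0902 0.0915 0.0934]
0.035 233 [0.0901 0.0914 0.093 ]
```

View pics/w7.png

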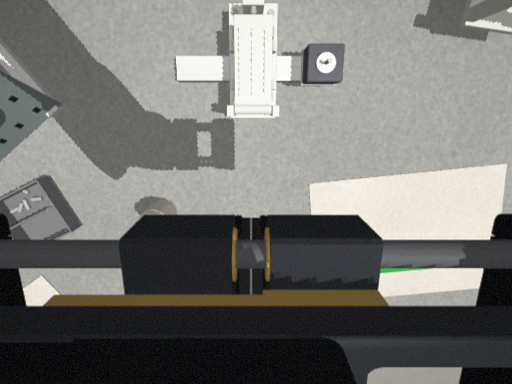

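The cover (253,60) is flat at 91–92 mm along its whole length, so it is shut and held with nothing pressing on it. One numeric check of the bystanders against the first pictures, then I'll hand in.

```bash
cp scene.npz s_prev.npz; python3 -m pendant '0 0 0 0 0 0;0 0 0 0 0 0;0 0 0 0 0 0'
python3 - <<'E'
from h import *
import bench
A=cv2.imread('pics/scene0.png'); im,d=cam('scene'); B=cv2.resize(im,(800,600),interpolation=cv2.INTER_CUBIC)
for nm,(x0,y0,x1,y1) in dict(flange=(275,370,325,415),long=(250,420,300,460),short=(215,470,265,510),bottle=(445,415,485,470),sd=(385,240,470,295)).items():
    a=cv2.cvtColor(A[y0:y1,x0:x1],6); b=cv2.cvtColor(B[y0-14:y1+14,x0-14:x1+14],6)
    m=cv2.minMaxLoc(cv2.matchTemplate(b,a,cv2.TM_CCOEFF_NORMED)); print(nm,'score',round(m[1],2),'shift px',m[3][0]-14,m[3][1]-14)
bench.close_job()
E
```

```text
time: 23.1
ee_pos: [0.6613, 0.1858, 0.2874]
eef_rot: [0.106, 0.699, -0.106, 0.699]
ft_force: [0.4, -0.1, -0.3]
width: 0.0002
flange score 0.76 shift px 0 0
long score 0.59 shift px 0 0
short score 0.99 shift px 0 0
bottle score 1.0 shift px 0 0
sd score 0.91 shift px 0 0
the job is handed in; nothing more can be done
```

The long plain sleeve is in the housing cradle with the cover shut on its catch. I handed the job in at about 23 s of the 58 s allowed; no verdict is given.

- **Grasp:** I took the sleeve off the middle peg. Joint 7 came close to its limit on the first approach, so I turned the gripper half a turn and gripped that way.
- **Seating:** After release the sleeve measured about 1.5 mm along, 0.3 mm across and 0.4 mm high of the seat, and level. The lowering met up to 28 N at the wrist, so I backed off and shifted 1.5 mm before letting go.
- **Cover:** I swept it over with the shut fingers and pressed to about 26 N. After I withdrew, it lay flat at 91–92 mm along its whole length, consistent with fully shut.
- **Bystanders:** Comparing the first and last pictures showed no shift of the short sleeve, flanged sleeve, bottle or screwdriver. The match for the flanged sleeve was weaker (0.76), probably because of shadow or the empty peg next to it.
- **Disagreement:** My first housing position, read off pixels, was 4 mm out across the cradle. I corrected it from the top and wrist depth, which agreed. I could not see the sleeve again once the cover was down.

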